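Tuck a test bar under the hold-down leaf of a comparator stand and hold it flat

TASK

Take the flat steel test bar off its wooden rest and slide its plain end under the spring leaf on the comparator's stage, straight and centred, until it meets the back stop, without prying the leaf up; the end with the hole stays out towards the front. Then press the bar down flat on the stage from above and keep pressing as if a reading were being taken: finish while still holding it pressed down. Leave the screwdriver, brass weight and blue tub where they are.

Things in the scene. Friction and masses are not known exactly. Their poses are not given: they have to be found in the camera images.
- test_bar: flat pale bright-ground steel test bar, 150 long (x) x 40 wide (y) x 6 thick (z) mm, about 0.27 kg. Origin: centre of its underside. x runs along it: plain end at x = +75, the end with a 10 mm through hole (hole centre x = -62) at x = -75. It starts lying level across the two bearers of the wooden rest
- rest: wooden rest fixed to the bench: dark board 170 (x) x 84 (y) x 10 mm with two upright bearers at x = -43 and +43, each 12 (x) x 22 (y), tops 40 above the bench. They are narrower than the bar, so fingers can reach down beside the bar anywhere along it. Origin: centre of the board's underside
- stage: bright steel stage of the comparator stand. Origin: on its flat top, 75 mm above the bench, on the stand's middle line; x points from the operator's front edge to the back stop, z up. The top spans x = -60 (front edge) to +60 and y = -35 to +35. With the bar fully home its centre is at stage x = -30, y = 0 and its hole end overhangs the front edge by 45
- stop (a point): middle of the foot of the back stop's front face, on the stage top at stage x = +45, y = 0; the stop is a dark block 60 mm wide (y) and 10 high, against which the bar's plain end comes to bear
- stand: the comparator stand, fixed to the bench. Origin on the bench, 75 mm under the stage's origin, same axes. Grey base x = -70 to +130, 130 wide, 42 high: there is room for fingers beside and below the overhanging bar end. Column of 26 diameter at x = +102, 297 high; a dial gauge, its arm swung aside, hangs at x = +110, y = +96 between 123 and 295 above the bench
- leaf_toe (a point): middle of the front lip of the hold-down leaf, a dark spring-steel plate 50 mm wide lapped over the stage. From the top of the back stop it slopes down to a crease at stage x = +23, underside 4 above the stage, then turns up to the lip at stage x = +2, underside 11 above the stage (point at 12). A 6 mm bar sliding level on the stage goes in under the lip and raises the crease by 2
- leaf (a joint): turn of the leaf about its fixing, 30 mm behind the crease, rad: 0 at rest, grows as it is raised, about 0.07 with the bar flat under it. A spring pushes the crease down with about 1 N at rest, 2 N with the bar under it. At 0.20 the crease is 6 mm up and the leaf is being pried
- screwdriver: bystander: screwdriver 140 mm long lying on the bench; leave alone. Origin about mid length, on its underside
- weight: bystander: brass weight with a knob, 48 diameter, 72 tall, standing on the bench; leave alone. Origin: centre of its underside
- tub: bystander: blue plastic tub with a lid, 72 diameter, 85 tall, standing on the bench; leave alone. Origin: centre of its underside
Things that resemble listed ones, but are neither listed nor needed, are in the scene too. Of the things that look like the rest, the smallest one is meant. There is more than one size of the test_bar; the one meant has the size given above.

How it is judged:
On the way, in this order (a step that is already met when the one before it is completed fails the run):
1. the bar has been taken off its rest (horizontal distance between test_bar and rest above 0.1 m), for 0.1 s.
2. the plain end is home against the stop under the leaf (x of test_bar in the frame of stage between -0.034 and -0.026 m and z of test_bar in the frame of stage below 0.004 m and value of joint leaf above 0.035 rad), for 0.2 s.
At the end, for the whole second after the job is handed in: bar under the leaf, within 4 mm of the stop, 8 mm of centred, 4 deg of straight, flat on the stage (1.5 mm, 1.1 deg), leaf resting on it at 0.035 to 0.11 rad; fingers press the bar with over 3 N and it bears on the stage with over 8 N (about 5 N unpressed) (x of test_bar in the frame of stage between -0.034 and -0.026 m and y of test_bar in the frame of stage between -0.008 and 0.008 m and z of test_bar in the frame of stage between -0.002 and 0.0015 m and angle between the x axis of test_bar and the x axis of stage, either way round below 0.07 rad and angle between the z axis of test_bar and the z axis of stage, either way round below 0.02 rad and x of leaf_toe in the frame of test_bar above 0 m and value of joint leaf between 0.035 and 0.11 rad and contact force between the fingers and test_bar above 3 N and contact force between test_bar and stage above 8 N and linear speed of test_bar below 0.02 m/s); the arm keeps its last pose, push and grip.
It fails at once if the leaf is pried up (crease raised 6 mm, the bar needs 2) (value of joint leaf above 0.2 rad).
It fails at once if a bystander is disturbed (distance of screwdriver from where it was at the start of the episode above 0.025 m or distance of any of weight, tub from where it was at the start of the episode above 0.02 m or angle between any of weight, tub's own z axis and vertical above 0.3 rad).
It also fails if it takes over 53 s, if anything falls off the work surface, if the arm or the gripper's body presses on something with over 40 N, if the wrist force passes 120 N, or if a joint passes its speed limit or range.

ROBOT

A 7-joint arm with a two-finger parallel gripper is mounted at the origin on the work surface. World frame = base frame: x ahead of the robot, y to its left, z up, the work surface at z = 0. Lengths are in m, angles in rad, forces in N, time in s.
With the tool pointing down it reaches from about 0.425 to 0.875 m from the base axis. Payload 8.4 kg.
Tool frame: the origin (TCP) lies on the front face of the gripper's body, between the roots of the fingers; the fingertips stand 73 mm ahead of it and the grasp point (between the pads) lies hold_point_z ahead of it (hold_point_z is the distance from the TCP to the grasp point, in m); z points along the fingers, x is the direction in which the jaws open and shut, and the axes are right-handed (so a half turn about z gives the same grasp; the last joint's range is limited). The gripper opens to 85 mm and grips with 20 to 120 N. Pads are 22 mm wide; open, the fingers measure 114 mm over their backs; the gripper's body (76 mm by 85 mm) begins 54 mm behind the grasp point. The pads swing forward as they close: fully open they stand 13 mm farther back than shut.
Start: joints at [1.233, 0.333, 0.04, 1.465, -0.013, 1.343, -0.059], TCP at [0.154, -0.632, 0.304] pointing down, gripper open.
Joint ranges: [-2.58, 2.58], [-0.38, 2.09], [-1.3, 1.39], [0.25, 2.4], [-1.5, 4.64], [0.08, 2.09], [-2.65, 2.65]. Speed limits (rad/s): [2.22, 2.22, 2.79, 2.79, 3.14, 3.14, 3.14].

INTERFACE

Orientations are given as a rotation vector (axis times angle).
In Python, from bench import * gives the robot as it stands.
- The arm moves only by the tool carry_out, never from a script. Its argument "plan" is a list of rows, each an object with "slide": the shift along the world's x, y, z in m, a list of three; "angular": the turn, a rotation vector about the world's x, y, z in degrees, a list of three; "jaw": the closure, from -1 (fully open) to 1 (shut). In form: [{"slide": [tx, ty, tz], "angular": [ax, ay, az], "jaw": jaw}, ...]. A call has 1 to 8 rows; each row shifts and turns the pose as measured when the row begins; what a row does not reach is not made up. A row lasts 1/8 s, in which the tool goes at most 62.5 mm and 10.7 degrees, less where a joint would pass 70% of its speed; a pose out of reach is approached as far as the arm can. A call is refused whole if a number of a shift passes 0.0625 or a number of a turn 10.7, either way. A call with a gripper value outside its range is refused whole. The fingers move at their own pace and stop on an object; the grip force is fixed at half the most. Time passes only in rows, so rows that do not move let the fingers close. It gives the time, the measured TCP pose, the force and the opening at its end, in the units of the state.
- read_state(): the state, without advancing time (a new reading comes with each control period).
- get_image(name): name is "scene" or "top" or "wrist"; returns a dict with "img" (420x560x3 uint8, blue, green, red), "fx", "fy", "cx", "cy" (pixels), "dist_coeffs" ([k1, k2, p1, p2, k3] as OpenCV has them; the pictures are not rectified), "R" (3x3) and "t" (3): a world point X has camera coordinates R X + t. Camera axes: x right, y down, z forward; pixel columns grow to the right and rows downward; lengths in m; the calibration is good to about 2 mm. A picture is of the moment at which its call begins. There is no depth.
- job_done(): hands the job in, once; it reports no verdict.
The state is a dict: "t": time; "qpos": joint angles; "qvel": joint speeds; "tau": joint torques, N m; "ee_pos": TCP position; "tcp_rot": TCP orientation; "ft_force": force on the tool from outside, world axes, zero at the start; "ft_torque": the same for the moment, N m; "grip_width": opening from 0.0 (shut) to 1.0 (fully open).
Only numpy, scipy, OpenCV 4.12 (cv2) and the standard library are available. Lean on these libraries where they do the work, as an engineer would, in place of code of your own. Each camera call takes 0.05 s, during which the arm holds its last target.

## Working session

There is one attempt and no reset: what is moved stays moved. The work goes in short steps, Python scripts to look and compute and a tool call to move; the robot and the scene stay as the last step left them, time stands still between calls to the robot, and variables do not carry over. Pictures are saved under pics/ and viewed, and the job is handed in when it is done.

Besides the shell and the picture viewer there is one more tool, called as name(argument=value, ...) on one line, values as JSON. carry_out: Moves the arm, as the interface text tells. Its arguments: {"type":"object","properties":{"plan":{"type":"array","items":{"type":"object","properties":{"slide":{"type":"array","items":{"type":"number"}},"angular":{"type":"array","items":{"type":"number"}},"jaw":{"type":"number"}}}}},"required":["plan"]}

```bash
ls; mkdir -p pics; python3 - <<'E'
from bench import *
import cv2
s=read_state()
print({k:s[k] for k in s})
for n in ["scene","top","wrist"]:
    d=get_image(n); cv2.imwrite(f"pics/{n}0.png",d["img"]); print(n,d["fx"],d["fy"],d["cx"],d["cy"],d["dist_coeffs"],d["R"],d["t"])
E
```

```text
pics
{'t': 0.0, 'qpos': array([ 1.23281604,  0.33390487,  0.03987947,  1.46627257, -0.01338514,
        1.34329122, -0.05851962]), 'qvel': array([ 0.00030947, -0.00025161,  0.00212354, -0.00161798, -0.0006485 ,
        0.00035757,  0.00146013]), 'tau': array([-3.85585854e-04, -6.58565640e+01,  1.36496689e+00, -4.05556405e+01,
        1.65350799e-02,  1.30032087e-02,  2.32487650e-06]), 'ee_pos': array([ 0.1536294 , -0.6312371 ,  0.30302452]), 'tcp_rot': array([-2.46947612e+00,  1.94053517e+00,  2.10395250e-03]), 'ft_force': array([0.70849217, 0.492511  , 0.40207089]), 'ft_torque': array([-0.01063206,  0.0248912 ,  0.01005101]), 'grip_width': 1.000141165425758}
scene 389.6610309821145 389.6610309821145 279.93385352841125 208.78038100706257 [-0.08109043  0.          0.          0.          0.        ] [[ 0.84967316  0.52730339  0.00258039]
 [ 0.44235653 -0.71011299 -0.54777754]
 [-0.28701258  0.46657333 -0.83662005]] [-0.45926459 -0.21231634  1.1097622 ]
top 412.57590702774286 412.57590702774286 278.0092980488303 211.93003187340238 [-0.01465425  0.          0.          0.          0.        ] [[-0.01908782 -0.99920391 -0.03503155]
 [-0.9957639   0.02215078 -0.08923903]
 [ 0.08994396  0.03317977 -0.99539399]] [0.04432502 0.55968055 1.11835158]
wrist 300.2125801285644 300.2125801285644 276.39392662919175 211.47869888552472 [-0.04141538  0.          0.          0.          0.        ] [[ 0.23629888 -0.97167905 -0.00163363]
 [-0.92481906 -0.22541835  0.306425  ]
 [-0.298115   -0.07089707 -0.9518934 ]] [-0.64970443 -0.0398386   0.38081965]
```

View pics/scene0.png

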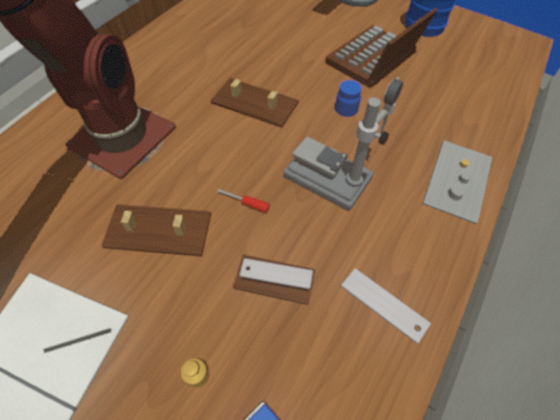

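View pics/top0.png

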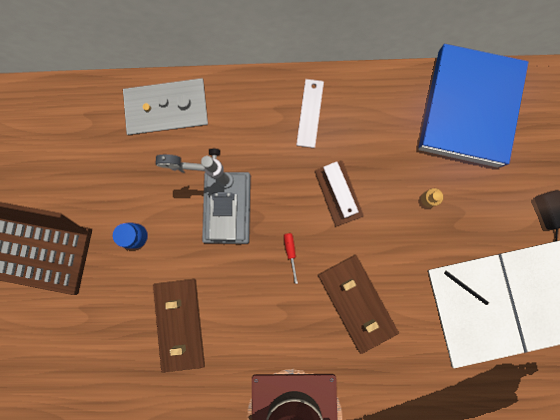

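View pics/wrist0.png

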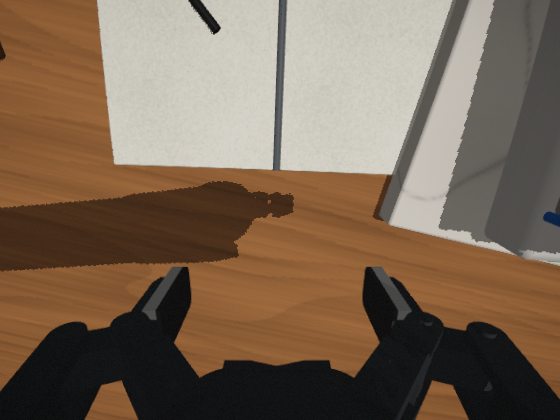

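Candidates in the top picture are the bar on the small rest (340,190) and a longer bar flat on the bench (310,113). Of the three rest-like boards, (340,192) is the smallest; the others are at (178,325) and (357,303). I choose the bar on the small rest, with its hole end at about (349,211), and will check it in a crop.

```bash
cat > h.py <<'E'
from bench import *
import cv2, numpy as np
from scipy.spatial.transform import Rotation as Ro
def K(d): return np.array([[d["fx"],0,d["cx"]],[0,d["fy"],d["cy"]],[0,0,1]])
def w(d,px,z):
    n=cv2.undistortPoints(np.array([[px]],float),K(d),np.array(d["dist_coeffs"]))[0,0]
    R=np.array(d["R"]);t=np.array(d["t"]); c=-R.T@t; r=R.T@np.array([n[0],n[1],1]); return c+r*(z-c[2])/r[2]
def proj(d,P):
    return cv2.projectPoints(np.array(P,float).reshape(-1,1,3),cv2.Rodrigues(np.array(d["R"]))[0],np.array(d["t"],float),K(d),np.array(d["dist_coeffs"]))[0].reshape(-1,2)
def crop(d,x0,y0,x1,y1,s,name):
    cv2.imwrite(name,cv2.resize(d["img"][y0:y1,x0:x1],None,fx=s,fy=s,interpolation=cv2.INTER_CUBIC))
E
python3 - <<'E'
from h import *
d=get_image("top")
crop(d,300,150,380,230,7,"pics/c_bar.png")
crop(d,190,140,270,250,5,"pics/c_st.png")
d=get_image("scene")
crop(d,270,80,410,210,5,"pics/c_st2.png")
E
```

```text
(no output)
```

View pics/c_bar.png

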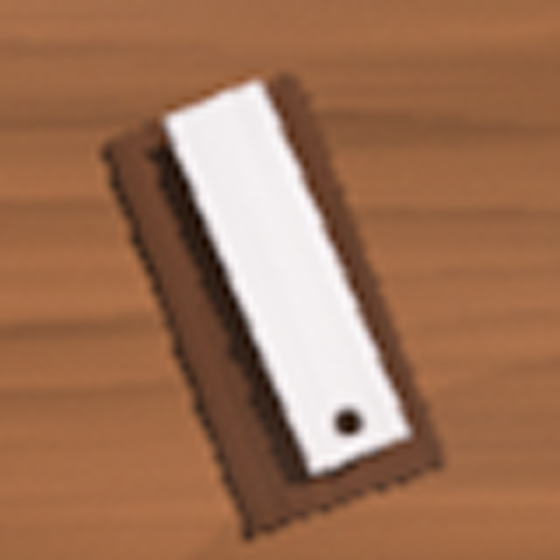

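View pics/c_st.png

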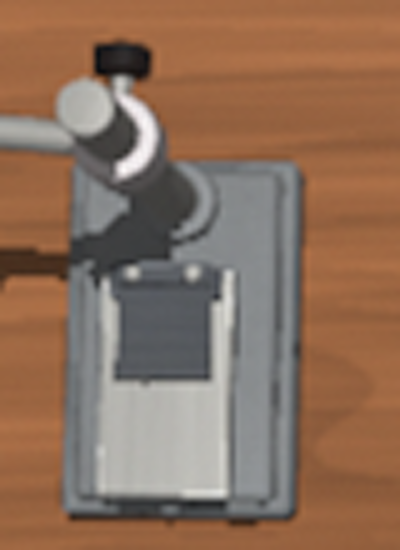

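View pics/c_st2.png

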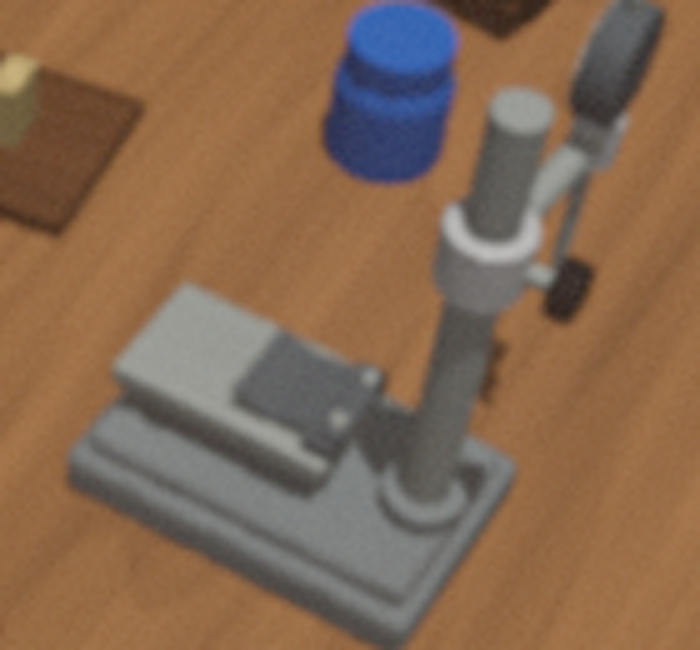

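```bash
python3 - <<'E'
from h import *
d=get_image("top")
f=lambda c,s,o:((c[0]+.5)/s-.5+o[0],(c[1]+.5)/s-.5+o[1])
b=[w(d,f(c,7,(300,150)),.046) for c in [(165,117),(264,80),(411,434),(310,474)]]
b=np.array(b);print(b)
print("len",np.linalg.norm(b[0]-b[3]),np.linalg.norm(b[1]-b[2]),"wid",np.linalg.norm(b[0]-b[1]),np.linalg.norm(b[3]-b[2]))
ax=(b[0]+b[1]-b[2]-b[3]);print("yaw",np.degrees(np.arctan2(ax[1],ax[0])),"ctr",b.mean(0))
print("hole",w(d,f((348,422),7,(300,150)),.046))
s=np.array([w(d,f(c,5,(190,140)),.075) for c in [(98,498),(228,499),(236,270),(107,270)]]);print(s)
print("sizes",np.linalg.norm(s[0]-s[1]),np.linalg.norm(s[1]-s[2]),np.linalg.norm(s[0]-s[3]))
t=np.array([w(d,f(c,5,(190,140)),.087) for c in [(114,380),(212,380)]]);print("toe",t,t.mean(0))
base=np.array([w(d,f(c,5,(190,140)),.042) for c in [(67,515),(294,517),(301,165),(72,163)]]);print(base,)
crop(d,190,140,270,250,5,"pics/x.png")
# scene
e=get_image("scene")
g=[w(e,f(c,5,(270,80)),.075) for c in [(185,283),(115,370),(327,468)]]
print("scene stage: FL,FR,BR",g)
t=np.array([w(e,f(c,5,(270,80)),.087) for c in [(287,332),(237,388)]]);print("toe",t,t.mean(0))
crop(e,230,240,330,310,7,"pics/c_bar2.png")
E
```

```text
[[ 0.6815189  -0.09411072  0.046     ]
 [ 0.69521871 -0.13319675  0.046     ]
 [ 0.55479088 -0.18534971  0.046     ]
 [ 0.54013458 -0.14594355  0.046     ]]
len 0.1505860760434857 0.14979955278616364 wid 0.04141741629164737 0.04204346371608355
yaw 20.253543434192764 ctr [ 0.61791577 -0.13965018  0.046     ]
hole [ 0.55999316 -0.16126122  0.046     ]
[[0.48743071 0.21522158 0.075     ]
 [0.48553895 0.14589993 0.075     ]
 [0.60768539 0.14040155 0.075     ]
 [0.60935178 0.20985481 0.075     ]]
sizes 0.06934745272818267 0.12227012909053858 0.12203912718320509
toe [[0.54908124 0.20402641 0.087     ]
 [0.5479438  0.15207836 0.087     ]] [0.54851252 0.17805239 0.087     ]
[[0.47938735 0.2390143  0.042     ]
 [0.47588967 0.1144787  0.042     ]
 [0.66989836 0.10814094 0.042     ]
 [0.67433932 0.23569196 0.042     ]]
scene stage: FL,FR,BR [array([0.48951757, 0.21276838, 0.075     ]), array([0.48926463, 0.14230501, 0.075     ]), array([0.60810622, 0.14301755, 0.075     ])]
toe [[0.55443358 0.20039452 0.087     ]
 [0.55091785 0.15475934 0.087     ]] [0.55267572 0.17757693 0.087     ]
```

View pics/c_bar2.png

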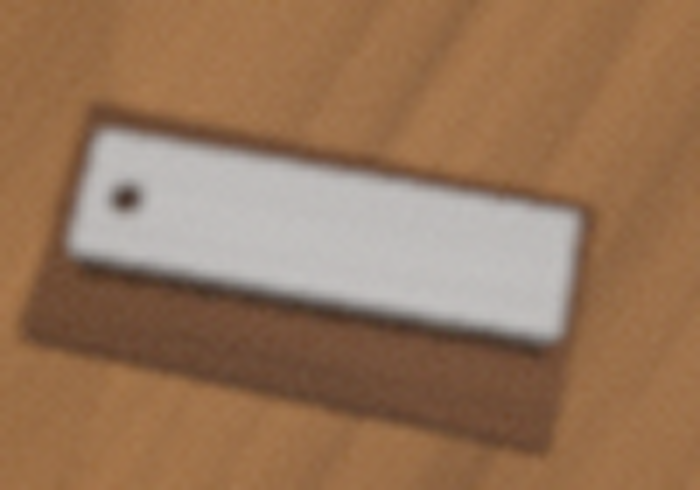

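Bar: 150 x 41 mm at z=46 mm, which matches the listed size. Its centre is (0.618, -0.1395), yaw 20.3°. The stage is 69 x 122 mm at z=75 mm, centre ≈(0.547, 0.178), yaw ≈-2°. I'll grip near the hole end at bar x=-50, at about (0.571, -0.157).

carry_out(plan=[{"slide": [0.04,0.045,-0.005],"angular": [0,0,2],"jaw": -1},{"slide": [0.04,0.045,-0.01],"angular": [0,0,2],"jaw": -1},{"slide": [0.04,0.045,-0.01],"angular": [0,0,2],"jaw": -1},{"slide": [0.04,0.045,-0.01],"angular": [0,0,0.6],"jaw": -1},{"slide": [0.04,0.045,-0.01],"angular": [0,0,0],"jaw": -1},{"slide": [0.04,0.045,-0.01],"angular": [0,0,0],"jaw": -1},{"slide": [0.04,0.045,-0.01],"angular": [0,0,0],"jaw": -1},{"slide": [0.04,0.045,-0.01],"angular": [0,0,0],"jaw": -1}])

```text
t: 1.35
ee_pos: [0.476, -0.2647, 0.2285]
tcp_rot: [2.569, -1.802, 0.007]
ft_force: [1.0, -0.9, -0.3]
grip_width: 1.002
```

carry_out(plan=[{"slide": [0.035,0.04,-0.02],"angular": [0,0,0],"jaw": -1},{"slide": [0.035,0.04,-0.02],"angular": [0,0,0.3],"jaw": -1},{"slide": [0.02,0.025,-0.01],"angular": [0,0,0],"jaw": -1},{"slide": [0,0,0],"angular": [0,0,0],"jaw": -1}])

```text
t: 1.85
ee_pos: [0.5711, -0.1504, 0.1769]
tcp_rot: [2.583, -1.787, 0.008]
ft_force: [0.4, -0.3, -0.3]
grip_width: 1.0
```

```bash
python3 - <<'E'
from h import *
s=read_state();print(s["t"],s["ee_pos"],s["tcp_rot"],s["ft_force"])
print(Ro.from_rotvec(s["tcp_rot"]).as_matrix())
d=get_image("wrist");cv2.imwrite("pics/w1.png",d["img"])
E
```

```text
1.85 [ 0.57109484 -0.15043272  0.1768988 ] [ 2.58251664 -1.78693888  0.00813844] [ 0.42579252 -0.32861782 -0.29359367]
[[ 0.35246023 -0.93581976  0.00362847]
 [-0.93581399 -0.35247304 -0.0038648 ]
 [ 0.0048957  -0.00203339 -0.99998595]]
```

View pics/w1.png

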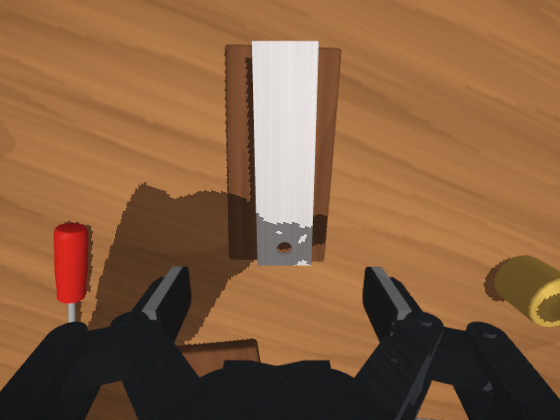

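```bash
python3 - <<'E'
from h import *
d=get_image("wrist")
b=np.array([w(d,c,.046) for c in [(253,41),(318,41),(311,265),(257.5,265)]]);print(b)
print(np.linalg.norm(b[0]-b[3]),np.linalg.norm(b[0]-b[1]),np.linalg.norm(b[2]-b[3]))
ax=(b[0]+b[1]-b[2]-b[3]);print("yaw",np.degrees(np.arctan2(ax[1],ax[0])),"ctr",b.mean(0))
u=ax/np.linalg.norm(ax); print("grip",b.mean(0)-.05*u); print("hole",w(d,(284,248),.046))
s=read_state();print(proj(d,[s["ee_pos"]+np.array([0,0,-.07])]), d["t"],-np.array(d["R"]).T@d["t"])
E
```

```text
[[ 0.68029821 -0.09717489  0.046     ]
 [ 0.69418365 -0.13397929  0.046     ]
 [ 0.55344031 -0.18751651  0.046     ]
 [ 0.53948813 -0.14986356  0.046     ]]
0.15034485352010543 0.03933661953819458 0.0401547960703317
yaw 20.670739329797083 ctr [ 0.61685257 -0.14213356  0.046     ]
grip [ 0.57007135 -0.15978342  0.046     ]
hole [ 0.55943453 -0.16349634  0.046     ]
[[277.15039723 274.02277989]] [-0.34391132  0.45784235  0.40479012] [ 0.64400198 -0.124675    0.24792589]
```

carry_out(plan=[{"slide": [-0.001,-0.008,-0.02],"angular": [0,0,0],"jaw": -1},{"slide": [0,0,-0.03],"angular": [0,0,0],"jaw": -1},{"slide": [0,0,-0.03],"angular": [0,0,0],"jaw": -1},{"slide": [0,0,0],"angular": [0,0,0],"jaw": -1}])

```text
t: 2.45
ee_pos: [0.5657, -0.1699, 0.0946]
tcp_rot: [2.567, -1.801, 0.014]
ft_force: [-0.8, -0.4, 0.7]
grip_width: 1.005
```

```bash
python3 - <<'E'
from h import *
s=read_state();print(s["t"],s["ee_pos"],s["tcp_rot"],s["ft_force"])
d=get_image("wrist");cv2.imwrite("pics/w2.png",d["img"])
E
```

```text
2.45 [ 0.56566088 -0.16987078  0.09462375] [ 2.5667519  -1.80135341  0.01353401] [-0.83648225 -0.44886233  0.67481074]
```

View pics/w2.png

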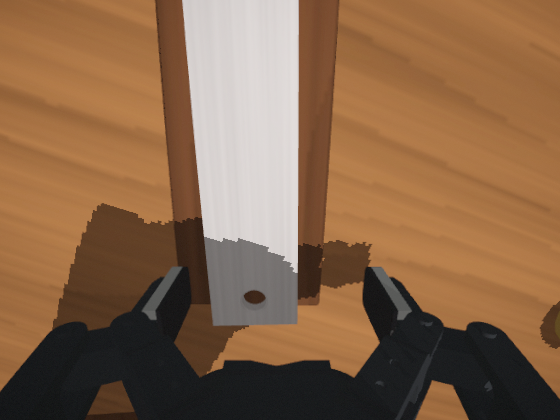

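The approach drifted about 11 mm to the side. The picture shows the bar left of centre between the fingers (x 212–298, against a middle of about 277), so I'll correct before closing.

carry_out(plan=[{"slide": [0.004,0.012,0.002],"angular": [0,0,0.5],"jaw": -1},{"slide": [0,0,0],"angular": [0,0,0],"jaw": -1}])

```text
t: 2.75
ee_pos: [0.5719, -0.1581, 0.1007]
tcp_rot: [2.576, -1.792, 0.022]
ft_force: [-0.9, -0.4, 0.4]
grip_width: 1.003
```

```bash
python3 - <<'E'
from h import *
s=read_state();print(s["t"],s["ee_pos"],s["tcp_rot"],s["ft_force"])
d=get_image("wrist");cv2.imwrite("pics/w3.png",d["img"])
s=read_state();print(s["t"],s["ee_pos"],s["tcp_rot"],s["ft_force"])
E
```

```text
2.75 [ 0.57189934 -0.15811342  0.10067132] [ 2.57564938 -1.79186381  0.02203491] [-0.85787204 -0.39204572  0.39066456]
2.8 [ 0.57171901 -0.15899812  0.10064653] [ 2.57444698 -1.79261092  0.02253268] [-0.69792692 -1.20561997  0.40236903]
```

View pics/w3.png

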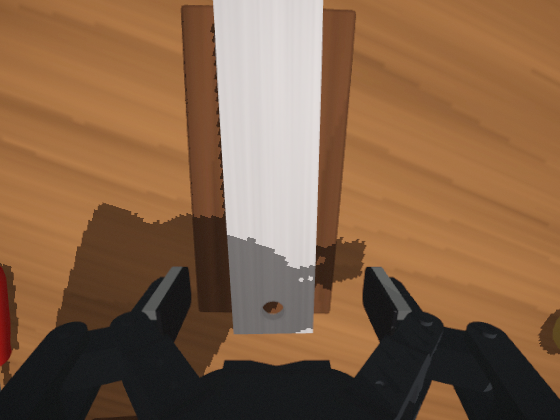

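```bash
cat >> h.py <<'E'
def need(pos,yaw,quiet=False):
    "yaw = bar yaw deg (tool x = heading yaw-90, z down). prints slide mm, turn deg"
    s=read_state(); a=np.radians(yaw-90)
    x=np.array([np.cos(a),np.sin(a),0]);z=np.array([0,0,-1.]);Rd=np.c_[x,np.cross(z,x),z]
    R=Ro.from_rotvec(s["tcp_rot"])
    r=np.degrees((Ro.from_matrix(Rd)*R.inv()).as_rotvec())
    print("t",round(s["t"],2),"ee",np.round(s["ee_pos"],4),"slide mm",np.round((np.array(pos)-s["ee_pos"])*1000,1),"turn",np.round(r,2),"F",np.round(s["ft_force"],1),"T",np.round(s["ft_torque"],2),"g",round(s["grip_width"],3))
E
python3 - <<'E'
from h import *
need([.570,-.158,.098],20.4)
E
```

```text
t 2.8 ee [ 0.5717 -0.159   0.1006] slide mm [-1.7  1.  -2.6] turn [0.68 0.53 0.1 ] F [-0.7 -1.2  0.4] T [0.04 0.01 0.03] g 1.0
```

carry_out(plan=[{"slide": [-0.001,0.001,-0.003],"angular": [0.7,0.5,0.1],"jaw": -1},{"slide": [0,0,0],"angular": [0,0,0],"jaw": 1},{"slide": [0,0,0],"angular": [0,0,0],"jaw": 1},{"slide": [0,0,0],"angular": [0,0,0],"jaw": 1},{"slide": [0,0,0],"angular": [0,0,0],"jaw": 1},{"slide": [0,0,0],"angular": [0,0,0],"jaw": 1}])

```text
t: 3.55
ee_pos: [0.5712, -0.1583, 0.0988]
tcp_rot: [-2.579, 1.792, -0.002]
ft_force: [0.0, 0.2, 0.5]
grip_width: 0.455
```

```bash
python3 - <<'E'
from h import *
need([.570,-.158,.098],20.4)
d=get_image("wrist");cv2.imwrite("pics/w4.png",d["img"])
E
```

```text
t 3.55 ee [ 0.5712 -0.1583  0.0988] slide mm [-1.2  0.3 -0.8] turn [-0.02  0.09 -0.01] F [0.  0.2 0.5] T [-0.01  0.04  0.08] g 0.455
```

View pics/w4.png

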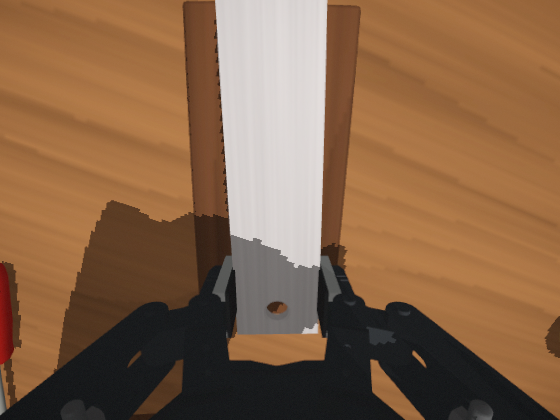

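The bar is gripped: opening 0.455 x 85 ≈ 39 mm, with the bar between the pads. Now lifting.

carry_out(plan=[{"slide": [0,0,0.02],"angular": [0,0,0],"jaw": 1},{"slide": [0,0,0.04],"angular": [0,0,0],"jaw": 1},{"slide": [0,0,0.05],"angular": [0,0,0],"jaw": 1},{"slide": [0,0,0],"angular": [0,0,0],"jaw": 1},{"slide": [0,0,0],"angular": [0,0,0],"jaw": 1}])

```text
t: 4.22
ee_pos: [0.5694, -0.158, 0.2145]
tcp_rot: [-2.58, 1.792, 0.002]
ft_force: [-1.1, 0.1, -2.1]
grip_width: 0.449
```

```bash
python3 - <<'E'
from h import *
need([.420,.184,.185],-2)
d=get_image("wrist");cv2.imwrite("pics/w5.png",d["img"])
d=get_image("scene");cv2.imwrite("pics/s5.png",d["img"])
E
```

```text
t 4.22 ee [ 0.5694 -0.158   0.2145] slide mm [-149.4  342.   -29.5] turn [ -0.06  -0.03 -22.41] F [-1.1  0.1 -2.1] T [-0.05  0.16 -0.05] g 0.449
```

View pics/w5.png

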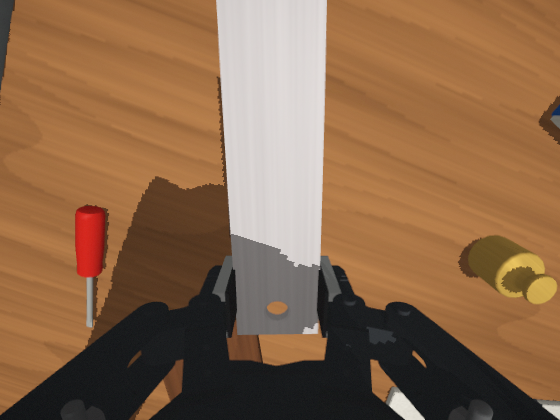

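View pics/s5.png

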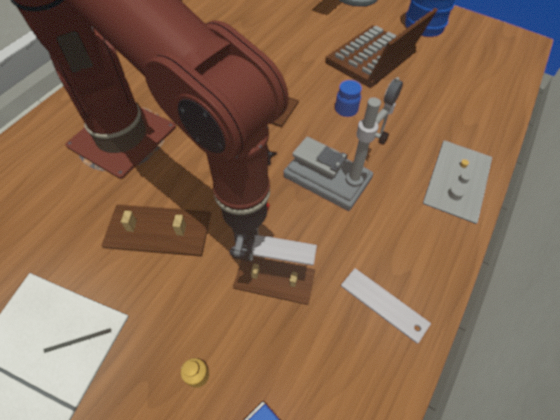

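The bar is held level and clear of the rest. Next I carry it to the stage front, hovering above the stage.

carry_out(plan=[{"slide": [-0.025,0.03,0],"angular": [0,0,-3],"jaw": 1},{"slide": [-0.025,0.042,0],"angular": [0,0,-4],"jaw": 1},{"slide": [-0.025,0.045,0],"angular": [0,0,-4],"jaw": 1},{"slide": [-0.025,0.045,0],"angular": [0,0,-4],"jaw": 1},{"slide": [-0.02,0.045,-0.005],"angular": [0,0,-4],"jaw": 1},{"slide": [-0.015,0.045,-0.005],"angular": [0,0,-3.4],"jaw": 1},{"slide": [-0.01,0.04,-0.005],"angular": [0,0,0],"jaw": 1},{"slide": [0,0,0],"angular": [0,0,0],"jaw": 1}])

```text
t: 5.32
ee_pos: [0.4141, 0.1412, 0.1906]
tcp_rot: [2.162, -2.27, -0.018]
ft_force: [0.2, -1.0, -2.9]
grip_width: 0.45
```

```bash
python3 - <<'E'
from h import *
need([.412,.183,.165],-2)
E
```

```text
t 5.33 ee [0.4141 0.1412 0.1906] slide mm [ -2.1  41.8 -25.6] turn [-0.23 -0.73  0.79] F [ 0.2 -1.  -2.9] T [-0.01  0.08 -0.04] g 0.45
```

carry_out(plan=[{"slide": [-0.001,0.021,-0.012],"angular": [-0.1,-0.4,0.4],"jaw": 1},{"slide": [-0.001,0.021,-0.012],"angular": [-0.1,-0.3,0.4],"jaw": 1},{"slide": [0,0,0],"angular": [0,0,0],"jaw": 1}])

```text
t: 5.7
ee_pos: [0.4114, 0.182, 0.1641]
tcp_rot: [2.179, -2.258, -0.003]
ft_force: [-0.3, -0.2, -1.7]
grip_width: 0.451
```

```bash
python3 - <<'E'
from h import *
need([.412,.183,.165],-2)
for n in ["wrist","top","scene"]:
    d=get_image(n);cv2.imwrite(f"pics/{n}6.png",d["img"])
    if n=="top": crop(d,190,140,290,280,4,"pics/t6c.png")
    if n=="scene": crop(d,230,90,400,220,4,"pics/s6c.png")
need([.412,.183,.165],-2)
E
```

```text
t 5.7 ee [0.4114 0.182  0.1641] slide mm [0.6 1.  0.9] turn [ 0.06 -0.23  0.04] F [-0.3 -0.2 -1.7] T [-0.03  0.1  -0.05] g 0.451
t 5.85 ee [0.4124 0.1806 0.1651] slide mm [-0.4  2.4 -0.1] turn [ 0.08 -0.12  0.21] F [ 0.7  0.7 -2.5] T [ 0.02  0.09 -0.02] g 0.448
```

View pics/wrist6.png

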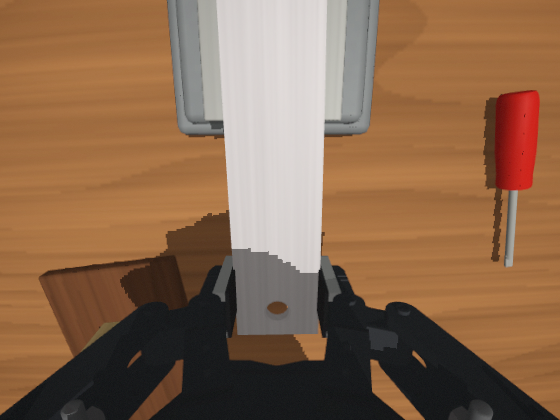

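View pics/t6c.png

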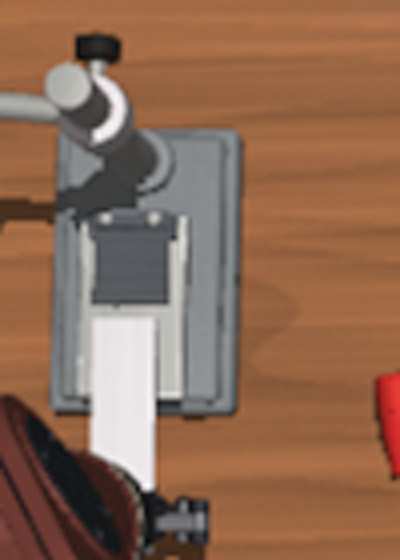

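View pics/s6c.png

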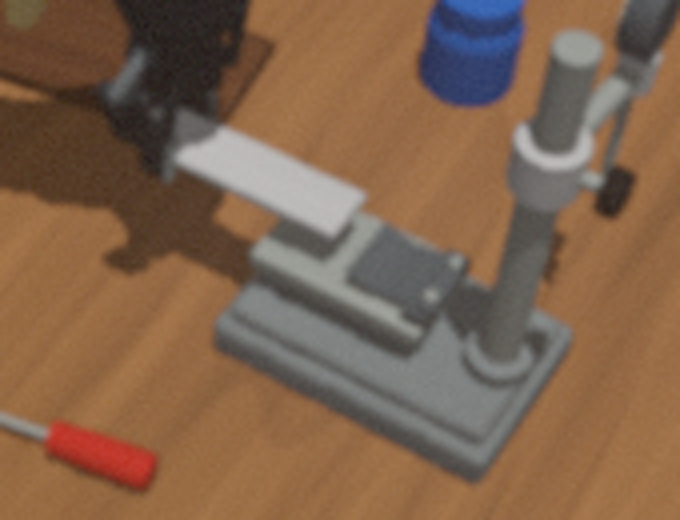

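```bash
python3 - <<'E'
from h import *
d=get_image("wrist")
crop(d,160,0,390,150,3.4,"pics/w6c.png")
d=get_image("top");crop(d,200,185,250,265,7,"pics/t6d.png")
E
```

```text
(no output)
```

View pics/w6c.png

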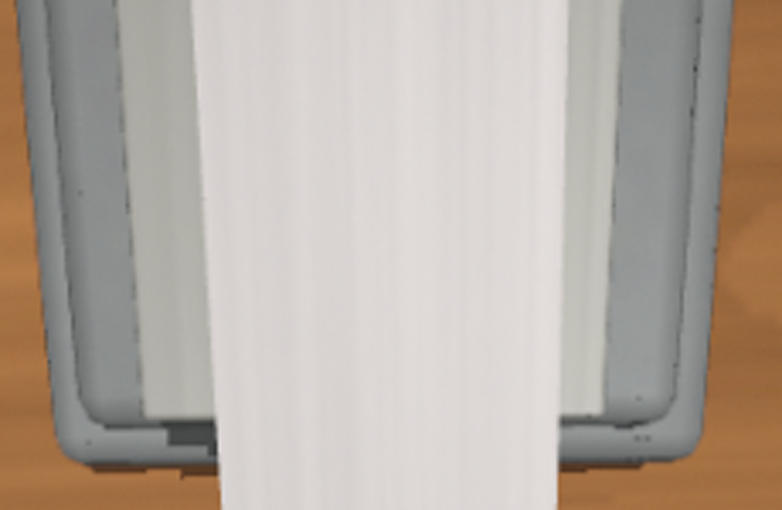

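View pics/t6d.png

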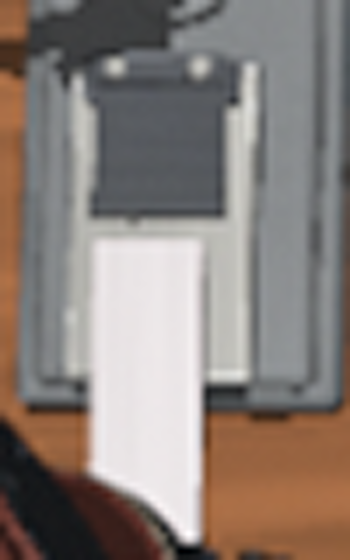

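```bash
python3 - <<'E'
from h import *
f=lambda c,s,o:((c[0]+.5)/s-.5+o[0],(c[1]+.5)/s-.5+o[1])
yaw=lambda a,b:round(np.degrees(np.arctan2(b[1]-a[1],b[0]-a[0])),2)
d=get_image("wrist")
S=[w(d,f(c,3.4,(160,0)),.075) for c in [(145,415),(602,415),(118,0),(624,0)]]
B=[w(d,f(c,3.4,(160,0)),.1123) for c in [(220,450),(557,450),(192,0),(568,0)]]
for n,P in(("S",S),("B",B)):
    print(n,np.round(P,4)[:, :2].tolist(),"yaw L,R",yaw(P[0],P[2]),yaw(P[1],P[3]),"front dir-90",yaw(P[1],P[0])-90,"w",np.linalg.norm(P[0]-P[1]),np.linalg.norm(P[2]-P[3]),"mid",(P[0]+P[1])/2)
d=get_image("top")
S=[w(d,f(c,7,(200,185)),.075) for c in [(65,377),(248,378),(72,75),(257,68)]]
B=[w(d,f(c,7,(200,185)),.1123) for c in [(90,450),(203,530),(92,238),(201,238)]]
T=[w(d,f(c,7,(200,185)),.087) for c in [(91,216),(225,216)]]
for n,P in(("S",S),("B",B)):
    print(n,np.round(P,4)[:, :2].tolist(),"yaw L,R",yaw(P[0],P[2]),yaw(P[1],P[3]),"w",np.linalg.norm(P[0]-P[1]),np.linalg.norm(P[2]-P[3]),"midF",(P[0]+P[1])/2,"midB",(P[2]+P[3])/2)
print("toe",T,np.mean(T,0))
need([.412,.183,.165],-2)
E
```

```text
S [[0.4896, 0.2155], [0.4869, 0.1462], [0.5451, 0.2135], [0.5423, 0.1439]] yaw L,R -2.1 -2.35 front dir-90 -2.269999999999996 w 0.06942150091882021 0.06965873240951244 mid [0.48826686 0.18086353 0.075     ]
B [[0.4857, 0.1983], [0.4841, 0.1586], [0.5322, 0.1973], [0.5307, 0.1576]] yaw L,R -1.22 -1.29 front dir-90 -2.25 w 0.03966490824844753 0.03972283010519768 mid [0.48491862 0.17846214 0.1123    ]
S [[0.4895, 0.2161], [0.4877, 0.1464], [0.6049, 0.213], [0.6059, 0.1418]] yaw L,R -1.57 -2.23 w 0.06974131856501094 0.07116438154342684 midF [0.48861664 0.18126967 0.075     ] midB [0.60537069 0.17737952 0.075     ]
B [[0.4616, 0.1995], [0.4318, 0.1582], [0.5392, 0.1983], [0.5384, 0.158]] yaw L,R -0.84 -0.09 w 0.0508772251616888 0.04029889084762846 midF [0.44669366 0.17884742 0.1123    ] midB [0.53880509 0.17819241 0.1123    ]
toe [array([0.54952499, 0.20356894, 0.087     ]), array([0.54841321, 0.15283007, 0.087     ])] [0.5489691  0.17819951 0.087     ]
t 6.05 ee [0.4126 0.1811 0.1656] slide mm [-0.6  1.9 -0.6] turn [ 0.06 -0.05  0.2 ] F [-0.3 -0.6 -2.7] T [-0.01  0.1  -0.02] g 0.45
```

Top and wrist agree: stage front mid at (0.488, 0.181), yaw -2.1°. The bar's yaw is about -1.1°, and its axis sits 3–4 mm too far to the right at the grip. I'll correct both and lower towards the stage.

carry_out(plan=[{"slide": [0,0.002,-0.008],"angular": [0,0,-0.5],"jaw": 1},{"slide": [0,0.002,-0.01],"angular": [0,0,-0.4],"jaw": 1},{"slide": [0,0,-0.007],"angular": [0,0,0],"jaw": 1},{"slide": [0,0,0],"angular": [0,0,0],"jaw": 1}])

```text
t: 6.55
ee_pos: [0.4125, 0.1847, 0.1386]
tcp_rot: [2.157, -2.282, 0.0]
ft_force: [0.6, -0.1, -2.5]
grip_width: 0.451
```

```bash
python3 - <<'E'
from h import *
need([.4126,.185,.134],-3.1)
d=get_image("scene");crop(d,230,90,400,220,4,"pics/s7c.png")
d=get_image("wrist");crop(d,160,0,390,150,3.4,"pics/w7c.png")
need([.4126,.185,.134],-3.1)
E
```

```text
t 6.55 ee [0.4125 0.1847 0.1386] slide mm [ 0.1  0.3 -4.6] turn [ 0.08 -0.06  0.12] F [ 0.6 -0.1 -2.5] T [ 0.    0.09 -0.02] g 0.451
t 6.65 ee [0.4129 0.1849 0.1392] slide mm [-0.3  0.1 -5.2] turn [ 0.06 -0.    0.13] F [ 0.6  0.1 -2.5] T [0.04 0.13 0.01] g 0.45
```

View pics/s7c.png

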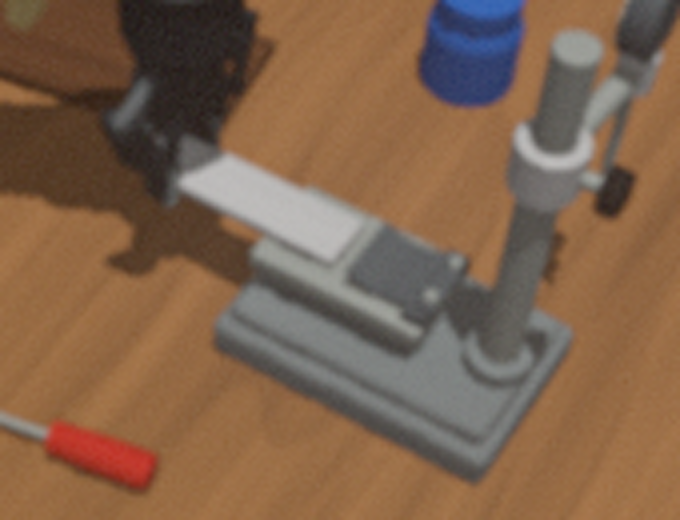

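View pics/w7c.png

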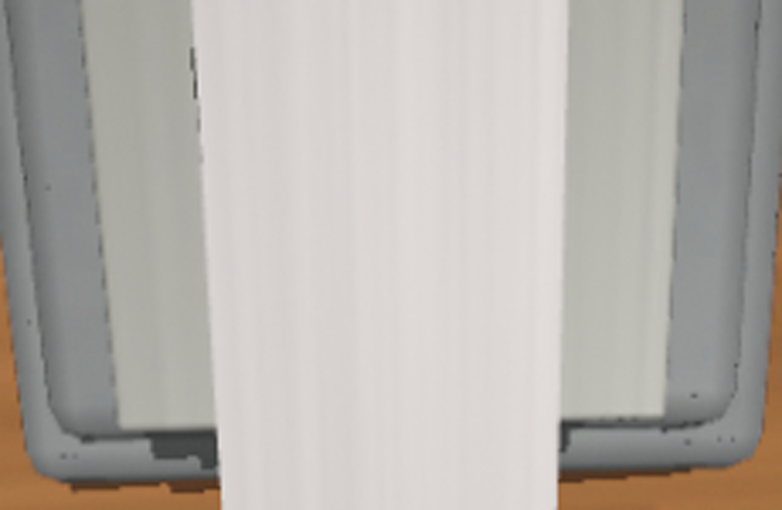

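Aligned: the side gaps are about 100 and 110 px at 7.9 px/mm, so it is off-centre by about 0.6 mm. Now lowering until it touches.

carry_out(plan=[{"slide": [0,0,-0.003],"angular": [0,0,0],"jaw": 1},{"slide": [0,0,-0.001],"angular": [0,0,0],"jaw": 1}])

```text
t: 6.9
ee_pos: [0.4132, 0.185, 0.1354]
tcp_rot: [2.158, -2.283, 0.002]
ft_force: [0.4, -0.7, -1.6]
grip_width: 0.451
```

carry_out(plan=[{"slide": [0,0,-0.001],"angular": [0,0,0],"jaw": 1},{"slide": [0,0,0],"angular": [0,0,0],"jaw": 1}])

```text
t: 7.15
ee_pos: [0.4133, 0.1851, 0.1346]
tcp_rot: [-2.158, 2.283, -0.002]
ft_force: [-0.0, -0.1, -1.7]
grip_width: 0.443
```

```bash
python3 - <<'E'
from h import *
for i in range(3):
  need([.4126,.185,.1338],-3.0)
  d=get_image("wrist")
E
```

```text
t 7.15 ee [0.4133 0.1851 0.1346] slide mm [-0.7 -0.1 -0.8] turn [0.05 0.07 0.23] F [-0.  -0.1 -1.7] T [-0.1   0.13  0.  ] g 0.443
t 7.2 ee [0.4133 0.185  0.1346] slide mm [-0.7 -0.  -0.8] turn [0.05 0.07 0.23] F [-0.3 -0.5 -2.3] T [0.01 0.08 0.01] g 0.452
t 7.25 ee [0.4133 0.1851 0.1346] slide mm [-0.7 -0.1 -0.8] turn [0.05 0.08 0.23] F [ 0.5  0.7 -2. ] T [ 0.02  0.08 -0.04] g 0.45
```

carry_out(plan=[{"slide": [0,0,-0.001],"angular": [0,0,0],"jaw": 1},{"slide": [0,0,-0.0005],"angular": [0,0,0],"jaw": 1}])

```text
t: 7.55
ee_pos: [0.4134, 0.1851, 0.1332]
tcp_rot: [-2.157, 2.283, -0.003]
ft_force: [-1.2, -0.4, 0.1]
grip_width: 0.453
```

carry_out(plan=[{"slide": [0,0,-0.001],"angular": [0,0,0],"jaw": 1},{"slide": [0,0,-0.0005],"angular": [0,0,0],"jaw": 1}])

```text
t: 7.8
ee_pos: [0.4136, 0.1852, 0.1319]
tcp_rot: [-2.157, 2.283, -0.003]
ft_force: [-1.5, -0.1, 2.2]
grip_width: 0.45
```

```bash
python3 - <<'E'
from h import *
for i in range(3):
  need([.4126,.185,.1338],-3.0)
  d=get_image("wrist")
d=get_image("scene");crop(d,250,110,370,200,6,"pics/s8c.png")
E
```

```text
t 7.8 ee [0.4136 0.1852 0.1319] slide mm [-1.  -0.2  1.9] turn [0.05 0.12 0.23] F [-1.5 -0.1  2.2] T [-0.17  0.18 -0.08] g 0.45
t 7.85 ee [0.4136 0.1852 0.1319] slide mm [-1.  -0.2  1.9] turn [0.05 0.12 0.23] F [-2.5 -0.5  2.7] T [-0.08  0.11 -0.06] g 0.45
t 7.9 ee [0.4136 0.1852 0.1319] slide mm [-1.  -0.2  1.9] turn [0.05 0.12 0.23] F [-1.6  0.4  2.9] T [-0.11  0.15 -0.04] g 0.45
```

View pics/s8c.png

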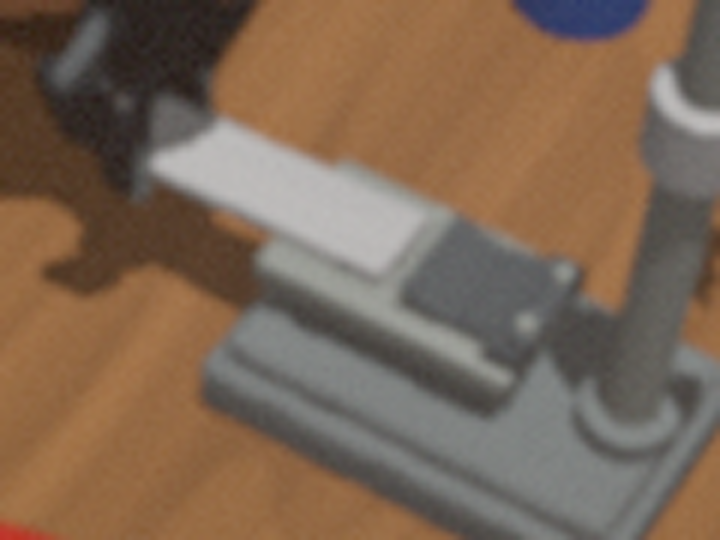

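The bar touches at TCP z≈0.1335, and Fz rises by about 4 N. I back off 1 mm and slide in.

carry_out(plan=[{"slide": [0,0,0.0012],"angular": [0,0,0],"jaw": 1},{"slide": [0.006,-0.0002,0],"angular": [0,0,0],"jaw": 1},{"slide": [0.006,-0.0002,0],"angular": [0,0,0],"jaw": 1}])

```text
t: 8.38
ee_pos: [0.4262, 0.1848, 0.1332]
tcp_rot: [-2.157, 2.282, -0.003]
ft_force: [-0.9, 0.6, 0.2]
grip_width: 0.45
```

```bash
python3 - <<'E'
from h import *
s=read_state()["ee_pos"]
need([s[0],.185-.0367*(s[0]-.4126),.1335],-3.0)
d=get_image("wrist");crop(d,160,0,390,150,3.4,"pics/w9c.png")
d=get_image("scene");crop(d,250,110,370,200,6,"pics/s9c.png")
E
```

```text
t 8.38 ee [0.4262 0.1848 0.1332] slide mm [ 0.  -0.3  0.3] turn [0.04 0.13 0.22] F [-0.9  0.6  0.2] T [-0.06  0.2   0.04] g 0.45
```

View pics/w9c.png

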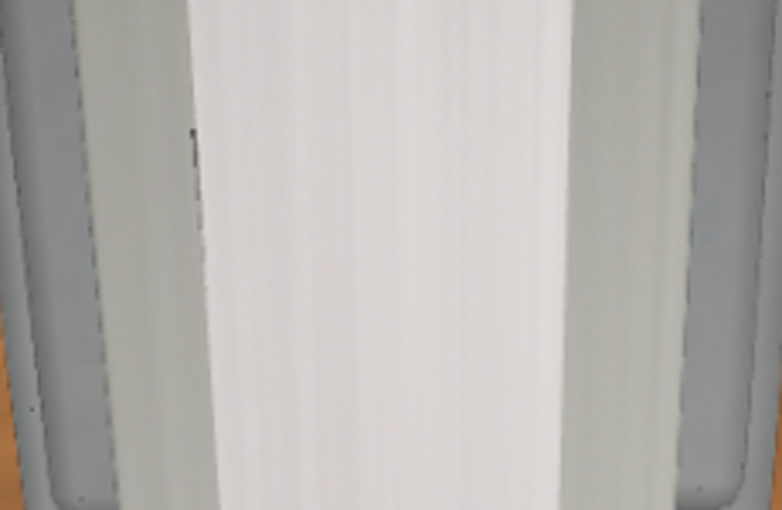

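View pics/s9c.png

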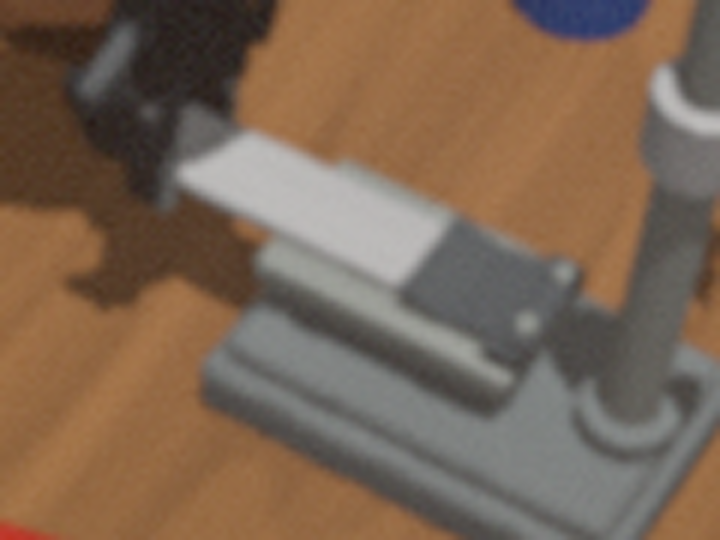

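The nose is at the lip, lying level on the stage and within about 1 mm of centre. I continue in.

carry_out(plan=[{"slide": [0.006,-0.0006,0],"angular": [0,0,0],"jaw": 1},{"slide": [0.006,-0.0006,0],"angular": [0,0,0],"jaw": 1}])

```text
t: 8.72
ee_pos: [0.439, 0.1837, 0.1333]
tcp_rot: [-2.157, 2.282, -0.003]
ft_force: [-4.6, 0.7, 5.1]
grip_width: 0.449
```

```bash
python3 - <<'E'
from h import *
s=read_state()["ee_pos"]
need([s[0],.185-.0367*(s[0]-.4126),.1335],-3.0)
d=get_image("scene");crop(d,250,110,370,200,6,"pics/s10c.png")
E
```

```text
t 8.72 ee [0.439  0.1837 0.1333] slide mm [0.  0.3 0.2] turn [0.02 0.13 0.22] F [-4.6  0.7  5.1] T [0.07 0.8  0.05] g 0.449
```

View pics/s10c.png

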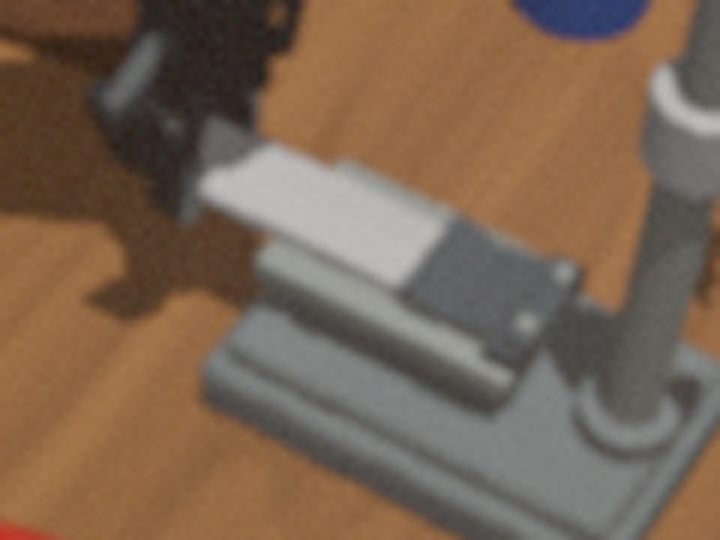

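carry_out(plan=[{"slide": [0.005,-0.0001,0.0003],"angular": [0,0,0],"jaw": 1},{"slide": [0.005,-0.0001,0],"angular": [0,0,0],"jaw": 1}])

```text
t: 9.02
ee_pos: [0.4486, 0.1837, 0.1335]
tcp_rot: [2.157, -2.282, 0.0]
ft_force: [-6.7, -0.0, 8.9]
grip_width: 0.454
```

```bash
python3 - <<'E'
from h import *
s=read_state()["ee_pos"]
need([s[0],.185-.0367*(s[0]-.4126),.1335],-3.0)
d=get_image("scene");crop(d,250,110,370,200,6,"pics/s11c.png")
E
```

```text
t 9.03 ee [0.4486 0.1837 0.1335] slide mm [0. 0. 0.] turn [ 0.06 -0.04  0.21] F [-6.7 -0.   8.9] T [-0.02  1.22  0.03] g 0.454
```

View pics/s11c.png

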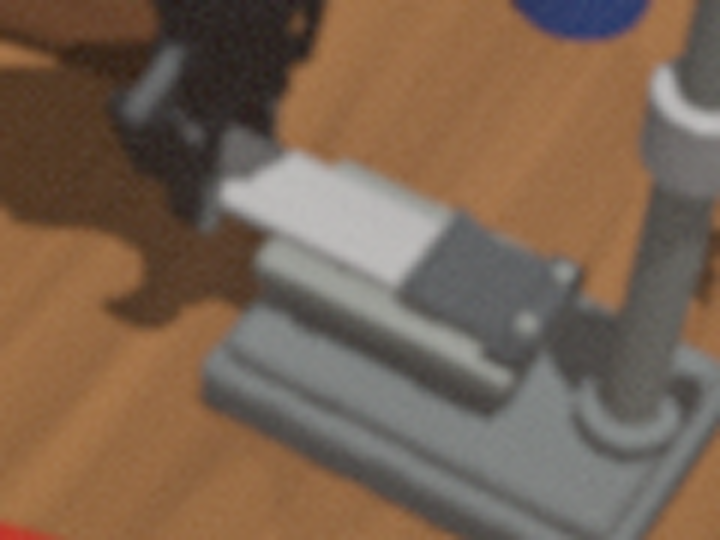

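carry_out(plan=[{"slide": [0,0,0.0005],"angular": [0,0,0],"jaw": 1},{"slide": [0.005,-0.0002,0],"angular": [0,0,0],"jaw": 1},{"slide": [0.005,-0.0002,0],"angular": [0,0,0],"jaw": 1}])

```text
t: 9.45
ee_pos: [0.459, 0.1833, 0.1338]
tcp_rot: [2.157, -2.281, -0.001]
ft_force: [-4.4, -0.3, 5.5]
grip_width: 0.451
```

```bash
python3 - <<'E'
from h import *
s=read_state()["ee_pos"]
need([s[0],.185-.0367*(s[0]-.4126),.1335],-3.0)
d=get_image("scene");crop(d,250,110,370,200,6,"pics/s12c.png")
d=get_image("wrist");crop(d,160,0,390,150,3.4,"pics/w12c.png")
E
```

```text
t 9.45 ee [0.459  0.1833 0.1338] slide mm [ 0.   0.  -0.3] turn [ 0.08 -0.12  0.2 ] F [-4.4 -0.3  5.5] T [ 0.01  0.98 -0.02] g 0.451
```

View pics/s12c.png

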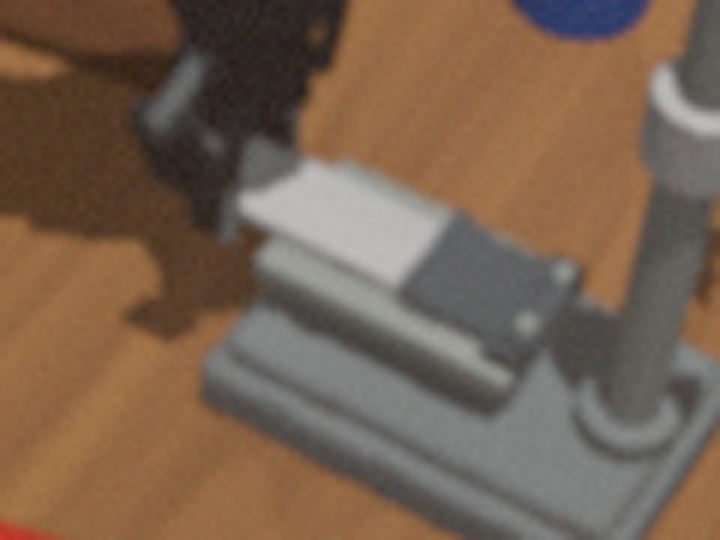

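View pics/w12c.png

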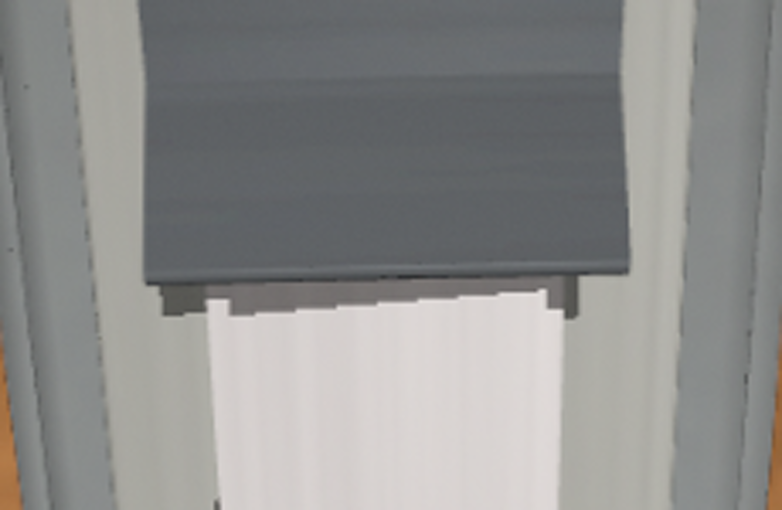

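The bar is under the leaf and centred: leaf mid at column 386, bar mid at 385.5 in the crop. About 9 mm remains, so I go gently to the stop.

carry_out(plan=[{"slide": [0.004,-0.0001,0],"angular": [0,0,0],"jaw": 1},{"slide": [0.003,-0.0001,0],"angular": [0,0,0],"jaw": 1}])

```text
t: 9.8
ee_pos: [0.4668, 0.183, 0.1338]
tcp_rot: [2.157, -2.282, -0.001]
ft_force: [-4.6, 0.3, 3.4]
grip_width: 0.447
```

carry_out(plan=[{"slide": [0.0015,0,0],"angular": [0,0,0],"jaw": 1}])

```text
t: 9.93
ee_pos: [0.4675, 0.183, 0.1337]
tcp_rot: [2.156, -2.28, -0.002]
ft_force: [-14.8, -0.5, 13.1]
grip_width: 0.45
```

carry_out(plan=[{"slide": [0.0015,0,0],"angular": [0,0,0],"jaw": 1}])

```text
t: 10.05
ee_pos: [0.4677, 0.1831, 0.1337]
tcp_rot: [2.154, -2.277, -0.005]
ft_force: [-14.8, -1.1, 13.6]
grip_width: 0.453
```

Contact with the stop: Fx is -15 N at TCP x=0.4677, and I predicted 0.4684. I relax the push slightly and look.

carry_out(plan=[{"slide": [0,0,0],"angular": [0,0,0],"jaw": 1},{"slide": [0,0,0],"angular": [0,0,0],"jaw": 1}])

```text
t: 10.3
ee_pos: [0.4676, 0.1831, 0.1338]
tcp_rot: [2.154, -2.277, -0.005]
ft_force: [-4.4, 0.6, 3.5]
grip_width: 0.452
```

```bash
python3 - <<'E'
from h import *
s=read_state()["ee_pos"]
need([s[0],.185-.0367*(s[0]-.4126),.1338],-3.0)
d=get_image("scene");crop(d,250,110,370,200,6,"pics/s13c.png")
d=get_image("wrist");cv2.imwrite("pics/w13.png",d["img"])
E
```

```text
t 10.3 ee [0.4676 0.1831 0.1338] slide mm [ 0.  -0.1 -0. ] turn [ 0.17 -0.42  0.19] F [-4.4  0.6  3.5] T [0.04 0.72 0.01] g 0.452
```

View pics/s13c.png

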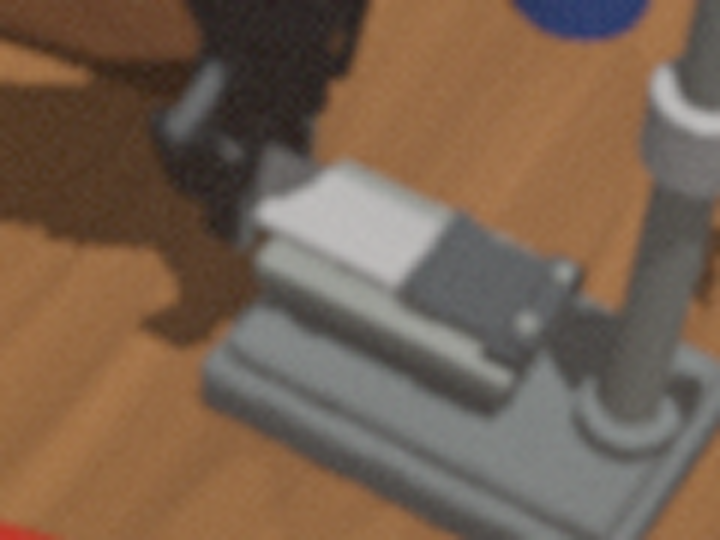

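View pics/w13.png

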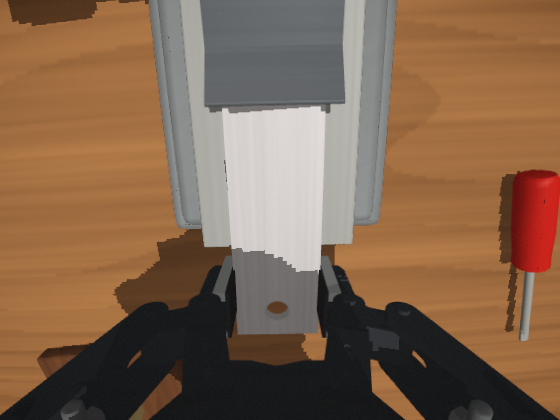

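Visibly home, straight and centred: at the lip, leaf and bar mid are both at column 274.5; at the front edge the stage is at 277.5 and the bar at 277. I release and lift.

carry_out(plan=[{"slide": [0,0,0],"angular": [0,0,0],"jaw": -1},{"slide": [0,0,0],"angular": [0,0,0],"jaw": -1},{"slide": [0,0,0],"angular": [0,0,0],"jaw": -1},{"slide": [0,0,0],"angular": [0,0,0],"jaw": -1},{"slide": [0,0,0.02],"angular": [0,0,0],"jaw": -1},{"slide": [0,0,0.03],"angular": [0,0,0],"jaw": -1},{"slide": [0,0,0],"angular": [0,0,0],"jaw": -1}])

```text
t: 11.28
ee_pos: [0.4693, 0.1827, 0.1851]
tcp_rot: [2.155, -2.28, -0.003]
ft_force: [-0.0, 0.1, -1.0]
grip_width: 1.002
```

```bash
python3 - <<'E'
from h import *
need([.5133,.180,.185],-2.1)
d=get_image("wrist");cv2.imwrite("pics/w14.png",d["img"])
d=get_image("scene");crop(d,250,110,370,200,6,"pics/s14c.png")
E
```

```text
t 11.28 ee [0.4693 0.1827 0.1851] slide mm [44.  -2.7 -0.1] turn [ 0.12 -0.26  1.13] F [-0.   0.1 -1. ] T [ 0.02 -0.02  0.06] g 1.002
```

View pics/w14.png

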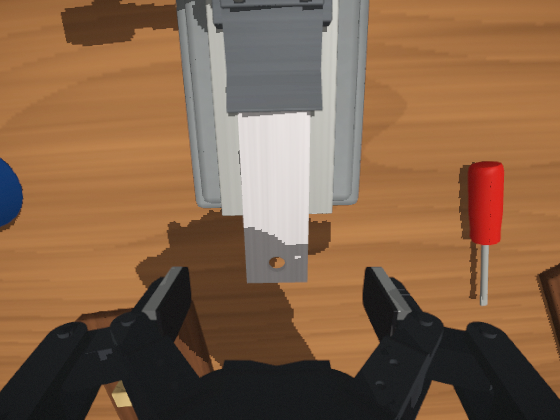

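View pics/s14c.png

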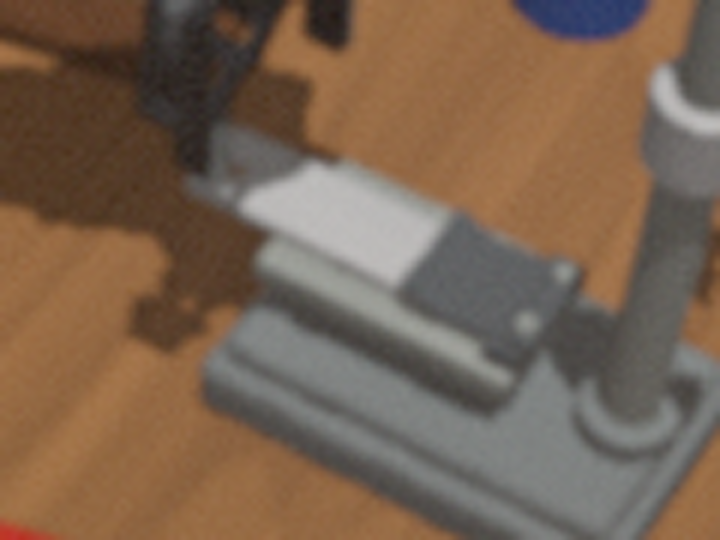

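```bash
python3 - <<'E'
from h import *
d=get_image("wrist")
th=np.radians(-2.1);o=np.array([.5483,.1788]);
def st(p): v=p[:2]-o; return np.round([v[0]*np.cos(th)+v[1]*np.sin(th),-v[0]*np.sin(th)+v[1]*np.cos(th)],4)
for n,c,z in [("holeL",(247,282),.081),("holeR",(308,282),.081),("hole",(277.5,263),.081),("lipL",(239.5,114),.081),("lipR",(310,110),.081),("stageFL",(222,214),.075),("stageFR",(332,213),.075),("toeL",(226,110),.088),("toeR",(323,108),.088)]:
    p=w(d,c,z);print(n,np.round(p,4),st(p))
E
```

```text
holeL [0.4432 0.202  0.081 ] [-0.1059  0.0193]
holeR [0.4408 0.1621 0.081 ] [-0.1068 -0.0207]
hole [0.4559 0.1813 0.081 ] [-0.0924 -0.0009]
lipL [0.5479 0.197  0.081 ] [-0.0011  0.0181]
lipR [0.5478 0.1584 0.081 ] [ 0.0002 -0.0204]
stageFL [0.489  0.2142 0.075 ] [-0.0606  0.0332]
stageFR [0.4857 0.1454 0.075 ] [-0.0614 -0.0357]
toeL [0.5503 0.203  0.088 ] [0.0011 0.0243]
toeR [0.5484 0.1524 0.088 ] [ 0.0011 -0.0264]
```

The bar's hole end is at stage x ≈ -105, with lateral offset under 1 mm, so it is home. Now I close the fingers and move over the stage at stage x ≈ -33.

carry_out(plan=[{"slide": [0.015,-0.001,0.005],"angular": [0,0,0.6],"jaw": 1},{"slide": [0.015,-0.001,0.003],"angular": [0.1,-0.2,0.5],"jaw": 1},{"slide": [0.014,-0.001,0],"angular": [0,0,0],"jaw": 1},{"slide": [0,0,0],"angular": [0,0,0],"jaw": 1},{"slide": [0,0,0],"angular": [0,0,0],"jaw": 1},{"slide": [0,0,0],"angular": [0,0,0],"jaw": 1},{"slide": [0,0,0],"angular": [0,0,0],"jaw": 1}])

```text
t: 12.3
ee_pos: [0.5146, 0.1782, 0.1887]
tcp_rot: [2.176, -2.256, -0.007]
ft_force: [0.5, -0.1, -0.3]
grip_width: -0.003
```

```bash
python3 - <<'E'
from h import *
need([.515,.180,.157],-2.1)
d=get_image("wrist");cv2.imwrite("pics/w15.png",d["img"])
E
```

```text
t 12.3 ee [0.5146 0.1782 0.1887] slide mm [  0.4   1.8 -31.7] turn [ 0.12 -0.49 -0.03] F [ 0.5 -0.1 -0.3] T [0.05 0.02 0.03] g -0.003
```

View pics/w15.png

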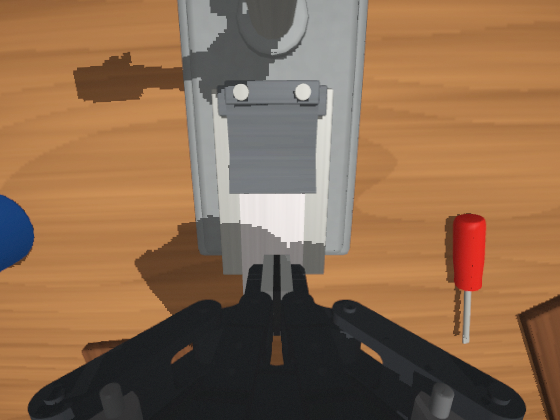

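carry_out(plan=[{"slide": [0,0.002,-0.012],"angular": [0.1,-0.3,0],"jaw": 1},{"slide": [0,0,-0.012],"angular": [0,-0.2,0],"jaw": 1},{"slide": [0,0,-0.006],"angular": [0,0,0],"jaw": 1},{"slide": [0,0,0],"angular": [0,0,0],"jaw": 1}])

```text
t: 12.85
ee_pos: [0.5138, 0.1803, 0.156]
tcp_rot: [2.181, -2.26, 0.001]
ft_force: [0.0, 0.5, -0.0]
grip_width: 0.0
```

```bash
python3 - <<'E'
from h import *
need([.515,.180,.154],-2.1)
E
```

```text
t 12.85 ee [0.5138 0.1803 0.156 ] slide mm [ 1.2 -0.3 -2. ] turn [ 0.04 -0.01 -0.06] F [ 0.   0.5 -0. ] T [ 0.05  0.02 -0.01] g 0.0
```

carry_out(plan=[{"slide": [0,0,-0.001],"angular": [0,0,0],"jaw": 1},{"slide": [0,0,-0.001],"angular": [0,0,0],"jaw": 1}])

```text
t: 13.1
ee_pos: [0.5141, 0.1804, 0.1542]
tcp_rot: [2.181, -2.261, 0.001]
ft_force: [-0.0, -0.5, -0.2]
grip_width: -0.001
```

carry_out(plan=[{"slide": [0,0,-0.001],"angular": [0,0,0],"jaw": 1}])

```text
t: 13.22
ee_pos: [0.5142, 0.1805, 0.1537]
tcp_rot: [-2.181, 2.261, -0.001]
ft_force: [-4.7, -1.3, 11.3]
grip_width: 0.001
```

carry_out(plan=[{"slide": [0,0,-0.001],"angular": [0,0,0],"jaw": 1}])

```text
t: 13.35
ee_pos: [0.5142, 0.1805, 0.1537]
tcp_rot: [2.181, -2.261, 0.002]
ft_force: [-5.7, -2.4, 14.4]
grip_width: -0.002
```

carry_out(plan=[{"slide": [0,0,-0.0015],"angular": [0,0,0],"jaw": 1},{"slide": [0,0,-0.0015],"angular": [0,0,0],"jaw": 1}])

```text
t: 13.6
ee_pos: [0.5142, 0.1806, 0.1537]
tcp_rot: [2.181, -2.26, 0.005]
ft_force: [-7.0, -3.8, 16.3]
grip_width: -0.005
```

```bash
python3 - <<'E'
from h import *
for i in range(4):
  need([.515,.180,.154],-2.1); d=get_image("wrist")
cv2.imwrite("pics/w16.png",d["img"])
d=get_image("scene");crop(d,250,110,370,200,6,"pics/s16c.png")
e=get_image("top");crop(e,190,130,290,270,4,"pics/t16c.png")
need([.515,.180,.154],-2.1)
E
```

```text
t 13.6 ee [0.5142 0.1806 0.1537] slide mm [ 0.8 -0.6  0.3] turn [ 0.15  0.08 -0.04] F [-7.  -3.8 16.3] T [-0.68  1.67 -0.01] g -0.005
t 13.65 ee [0.5142 0.1806 0.1537] slide mm [ 0.8 -0.6  0.3] turn [ 0.16  0.08 -0.04] F [-6.5 -3.4 17.4] T [-0.66  1.61  0.01] g -0.001
t 13.7 ee [0.5141 0.1806 0.1537] slide mm [ 0.9 -0.6  0.3] turn [ 0.15  0.08 -0.04] F [-7.2 -2.5 16.4] T [-0.66  1.63 -0.02] g -0.001
t 13.75 ee [0.5142 0.1806 0.1537] slide mm [ 0.8 -0.6  0.3] turn [ 0.15  0.08 -0.04] F [-6.9 -3.3 16.4] T [-0.73  1.66  0.03] g -0.001
t 13.9 ee [0.5141 0.1806 0.1537] slide mm [ 0.9 -0.6  0.3] turn [ 0.15  0.08 -0.04] F [-7.7 -3.1 17.6] T [-0.71  1.63  0.01] g -0.001
```

View pics/w16.png

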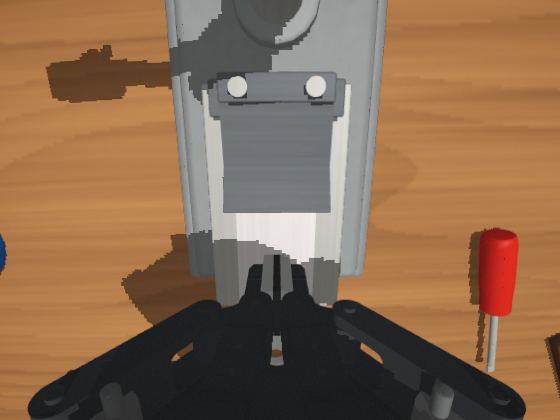

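View pics/s16c.png

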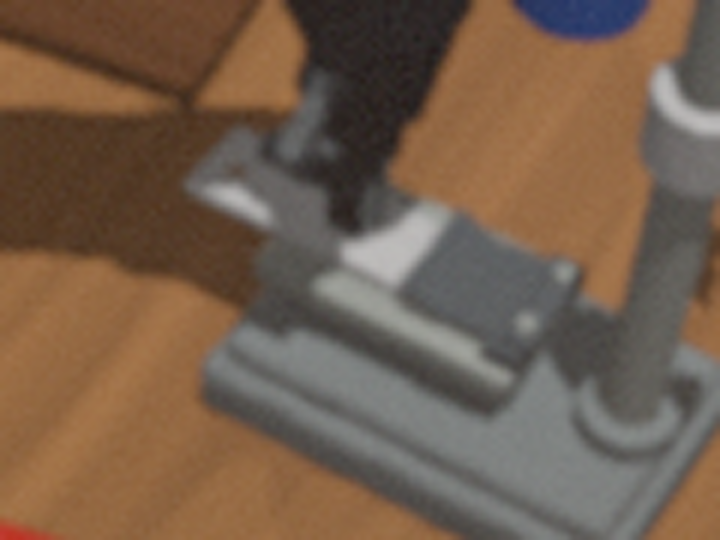

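The press holds steady at about 17 N down, and the bar has not moved: its hole-end corner is still at (185,183) in the scene crop. Handing in.

```bash
python3 - <<'E'
from h import *
print(job_done())
need([.515,.180,.154],-2.1)
E
```

```text
the job is handed in; nothing more can be done
None
the job is handed in; nothing more can be done
```

The test bar is home under the spring leaf and was still being pressed down by the closed fingertips when I handed in, at about 14 s. `job_done()` reports no verdict, so what follows is from my own last checks.

**What I did:** I picked the 150 x 40 mm bar off the smallest rest, gripping it near the hole end. I laid it level on the stage and slid the plain end under the leaf until it met the stop. Then I released it, closed the fingers and pressed down at about stage x = -34 mm.

**Last checks:**
- **Stop:** on contact Fx jumped to -15 N at TCP x = 0.4677 m, against 0.4684 m predicted. After release the hole end measured about -105 mm in stage x, where -105 mm is fully home.
- **Centring and straightness:** the bar was within about 1 mm of centre and within about 1° of straight.
- **Press:** Fz held steady at 16–17.5 N over 0.3 s. Comparing pictures from before and during pressing, the bar had not moved.
- **Bystanders:** the arm stayed clear of the screwdriver, weight and tub, and the screwdriver and tub showed no sign of being disturbed where they came into view. I did not measure their positions again, and the weight was last in view while I was lifting the bar off the rest.

**Not measured or disagreeing:**
- I could not read the leaf angle directly. It only looked right in the pictures, with no prying seen.
- The press carries a sideways force of about 7 N along x, which pushes the bar towards the stop, and 3 N along y.
- The first descent to the bar drifted about 11 mm sideways, which I corrected before gripping.

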